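# Hold the thermocouple probe in the kiln's guide port

### The job

Lift the thermocouple probe (the straight round rod with the square black grip) up and off its hook and lower its rod through the white guide port in the kiln's lid without the probe ever touching the kiln, until the collar hovers about 10 mm above the port's rim. Finish while still holding the probe there, upright, still and centred in the port, and leave everything else where it is.

Things in the scene. Friction and masses are not known exactly. Their poses are not given: they have to be found in the camera images.
- probe_grip (a point): middle of the probe's square black grip, 22 x 22 mm across (flats square to its x and y), 74 mm tall: 27 mm above to 47 mm below this point. z up along the rod, y along the crossbar. 40 mm below, a 6 mm thick, 66 mm long steel crossbar along y rests on the hook's two prongs; the grip above it is free all round. The probe comes off straight up: 20 mm of lift clears the prong ends.
- probe_tip (a point): centre of the lower end of the probe's rod, 158 mm below probe_grip on the same axis; same axes
- probe_collar (a point): centre of the underside of the probe's steel collar (26 mm across, 6 mm thick), where the bare rod begins: 105 mm above probe_tip, 53 mm below probe_grip; same axes
- port (a point): centre of the guide port's mouth: upper rim of a white ceramic tube upright in the kiln's lid, 130 mm above the table; z up. Bore 20 mm in diameter and 50 mm long, outer diameter 42 mm, rim 15 mm above the lid. Below it the kiln is hollow down to 110 mm under the rim. (The low white cone on the lid is a plug without a hole.)
- probe: the loose probe as a whole, 185 mm long, about 100 g, hanging upright on its hook: square black grip on top, then crossbar, collar, and a bare straight steel rod 8 mm in diameter and 105 mm long; origin at the rod's lower end, z up along it
- kiln: the bench kiln, fixed, a grey and aluminium box 240 x 260 mm and 115 mm high with a wooden handle bar on its front side (-x); origin at the centre of its underside. The port is at x = -30, y = +40 mm in its frame.
- rack: the wooden tool rack, fixed, 250 mm wide; two hooks 130 mm apart (y = +65 and -65 mm), each of two steel prongs 42 mm apart pointing to its -x, on top 145 mm above the table, ends upturned to 158 mm. Nothing of it is higher. Origin on the table under the middle between the two hanging places.
- rake: bystander: a rake with a round wooden handle and a flat steel blade, 142 mm long, hanging on the other hook; origin at the blade's lower edge
- dropper: bystander: small clear bottle, 34 mm across, 85 mm tall; origin under its base
- spray_bottle: bystander: clear bottle, 76 mm across, 190 mm tall; origin under its base
- pliers: bystander: pliers with blue handles lying flat, 150 mm long; origin between the handles, on the table
- frit_cup: bystander: small white bowl, 60 mm across, 35 mm tall; origin under its base
- kiln_post: bystander: loose white ceramic cylinder, 28 mm across, 25 mm tall, standing on the kiln's lid about 95 mm from the port; origin under its base
Things that resemble listed ones, but are neither listed nor needed, are in the scene too. Leave any purple or yellow look-alike of the probe alone.

How it is judged:
On the way:
1. the probe is lifted up and off its hook, clear of the rack (distance of probe_grip from where it was at the start of the episode above 0.03 m and contact force between probe and rack below 0.05 N and height (world z) of probe_collar above 0.165 m and contact force between probe and the fingers above 0.5 N), for 0.2 s.
At the end, for the whole second after the job is handed in: Probe held in the fingers, upright within 0.07 rad, under 20 mm/s; collar underside 4 to 18 mm above the rim and within 3.5 mm of the port axis, rod tip within 5 mm of it; touching neither kiln nor rack; every bystander within 20 mm of its place (z of probe_collar in the frame of port between 0.004 and 0.018 m and horizontal distance between probe_collar and port below 0.0035 m and horizontal distance between probe_tip and port below 0.005 m and angle between probe's own z axis and vertical below 0.07 rad and contact force between probe and kiln below 0.05 N and contact force between probe and rack below 0.05 N and contact force between probe and the fingers above 0.5 N and linear speed of probe below 0.02 m/s and distance of each of dropper, spray_bottle, pliers, frit_cup, kiln_post, rake from where it was at the start of the episode below 0.02 m); the arm keeps its last pose, push and grip.
It fails at once if the probe touches the kiln (bore wall, rim, lid or floor) with more than 0.3 N (contact force between probe and kiln above 0.3 N).
It fails at once if a bystander is moved by more than 20 mm (distance of any of dropper, spray_bottle, pliers, frit_cup, kiln_post, rake from where it was at the start of the episode above 0.02 m).
It also fails if it takes over 58 s, if anything falls off the work surface, if the arm or the gripper's body presses on something with over 40 N, if the wrist force passes 120 N, or if a joint passes its speed limit or range.

### The arm

A 6-joint arm with a two-finger parallel gripper is mounted at the origin on the work surface. World frame = base frame: x ahead of the robot, y to its left, z up, the work surface at z = 0. Lengths are in m, angles in rad, forces in N, time in s.
With the tool pointing down it reaches from about 0.375 to 0.9 m from the base axis. Payload 3.1 kg.
Tool frame: the origin (TCP) lies midway between the tips of the shut fingers; the grasp point (between the pads) lies 19 mm behind it; z points along the fingers, y is the line along which they close (so a half turn about z gives the same grasp; the last joint's range is limited). The gripper opens to 85 mm and grips with 20 to 120 N. Pads are 22 mm wide; open, the fingers measure 114 mm over their backs; the gripper's body (76 mm by 85 mm) begins 54 mm behind the grasp point. The pads swing forward as they close: fully open they stand 13 mm farther back than shut.
Start: joints at [1.127, 0.527, 1.433, -0, 1.181, -0.178], TCP at [0.164, 0.603, 0.231] pointing down, gripper open.
Joint ranges: [-3.08, 3.08], [-0.75, 2.2], [0.22, 2.44], [-1.43, 4.57], [0, 2.65], [-2.85, 2.85]. Speed limits (rad/s): [2.79, 2.79, 3.14, 3.14, 3.14, 3.14].

### API

Orientations are given as a unit quaternion [x, y, z, w].
In Python, from station import manip gives the robot as it stands. The module is installed in compiled form; this text tells all that it offers.
- The arm moves only by the tool apply_moves, never from a script. Its arguments are lists of equal length, an entry for each row: "claw": the gripper's target within -1 to 1 (fully open at 1, half-way at 0, shut at -1); "travel": the shift along the tool's x, y, z scaled (see below), a list of three; "turn": the turn, a rotation vector about the tool's x, y, z scaled (see below), a list of three. In form: {"claw": [claw, ...], "travel": [[dx, dy, dz], ...], "turn": [[rx, ry, rz], ...]}. A call has 1 to 5 rows; each row is the pose to reach, as a shift and turn from the pose commanded when the call began, along the tool's axes at that moment, turning the shorter way round; what a row does not reach only later rows make up. The controller multiplies each number of a shift by 800 mm and each number of a turn by 180 degrees. A row lasts 1/12 s, in which the tool goes at most 41.7 mm and 7.16 degrees, less where a joint would pass 70% of its speed; a pose out of reach is approached as far as the arm can. A call with a number of a shift or a turn outside -1 to 1 is refused whole. A call with a gripper value outside its range is refused whole. The fingers move at their own pace and stop on an object; "newtons" is the grip in N (left out, the last holds). Time passes only in rows, so rows that repeat a pose let the fingers close. It gives the time, the measured TCP pose, the force, the opening and the grip force at its end, in the units of the state.
- manip.sense(): the state, without advancing time (a new reading comes with each control period).
- manip.snapshot(name): name is "side" or "top"; returns a dict with "pixels" (420x560x3 uint8, red, green, blue), "depth" (420x560 float32, m along the optical axis (not along the pixel's ray), 0 where there is no reading), "intrinsics" (3x3 intrinsics, pixels), "R" (3x3) and "t" (3): a world point X has camera coordinates R X + t. Camera axes: x right, y down, z forward; pixel columns grow to the right and rows downward; lengths in m; the calibration is good to about 2 mm. A picture is of the moment at which its call begins.
- manip.sign_off(): hands the job in; it is judged then, once.
The state is a dict: "t": time; "q": joint angles; "qd": joint speeds; "tau": joint torques, N m; "tcp_pos": TCP position; "tool_rot": TCP orientation; "force": force on the tool from outside, world axes, zero at the start; "ft_torque": the same for the moment, N m; "finger_gap": opening from 0.0 (shut) to 1.0 (fully open); "gripper_force": force on a finger pad.
Only numpy, scipy, OpenCV 4.12 (cv2) and the standard library are available. Lean on these libraries where they do the work, as an engineer would, in place of code of your own. Each camera call takes 0.05 s, during which the arm holds its last target. There are 200 camera calls.

## Working session

There is one attempt and no reset: what is moved stays moved. The work goes in short steps, Python scripts to look and compute and a tool call to move; the robot and the scene stay as the last step left them, time stands still between calls to the robot, and variables do not carry over. Pictures are saved under pics/ and viewed, at most 10 in all, crops included, and the job is handed in when it is done.

Besides the shell and the picture viewer there is one more tool, called after "Emit:" by a JSON object that holds its "api" and its "payload". apply_moves: Moves the arm, as the interface text tells. Shifts and turns lie within -1 to 1; 1 stands for 800 mm of shift or 180 degrees of turn. Its arguments: {"type":"object","properties":{"claw":{"type":"array","items":{"type":"number"}},"travel":{"type":"array","items":{"type":"array","items":{"type":"number"}}},"turn":{"type":"array","items":{"type":"array","items":{"type":"number"}}},"newtons":{"type":"number"}},"required":["claw","travel","turn"]}

```bash
mkdir -p pics; cat > h.py <<'E'
import numpy as np, cv2
from station import manip
def snap(n):
    s=manip.snapshot(n); np.savez(f'{n}.npz',**s); return s
def load(n): return dict(np.load(f'{n}.npz'))
def world(s,u,v,z=None):
    K,R,t=s['intrinsics'],s['R'],s['t']
    d=s['depth'][int(round(v)),int(round(u))] if z is None else z
    return R.T@(d*np.linalg.solve(K,[u,v,1])-t)
def atz(s,u,v,Z):
    K,R,t=s['intrinsics'],s['R'],s['t']; c=-R.T@t; r=R.T@np.linalg.solve(K,[u,v,1.]); return c+r*(Z-c[2])/r[2]
def proj(s,X):
    p=s['intrinsics']@(s['R']@np.array(X)+s['t']); return p[:2]/p[2]
def save(s,f,box=None,k=1):
    im=s['pixels'][:,:,::-1]
    if box: im=im[box[1]:box[3],box[0]:box[2]]
    cv2.imwrite('pics/'+f,cv2.resize(im,None,fx=k,fy=k,interpolation=cv2.INTER_CUBIC))
E
python3 - <<'E'
from h import *
for n in('side','top'):
    s=snap(n); save(s,n+'0.png'); print(n,s['intrinsics'].tolist(),(-s['R'].T@s['t']).round(3),s['R'].round(3).tolist())
print(manip.sense())
E
```

```text
side [[490.14386079106777, 0.0, 269.1035943104955], [0.0, 490.14386079106777, 216.60961144321135], [0.0, 0.0, 1.0]] [ 0.335 -0.695  1.037] [[0.972, -0.234, 0.017], [-0.165, -0.735, -0.658], [0.166, 0.637, -0.753]]
top [[476.64264255353186, 0.0, 281.36390593426563], [0.0, 476.64264255353186, 214.31561834878568], [0.0, 0.0, 1.0]] [0.283 0.074 1.242] [[0.067, -0.998, -0.004], [-0.973, -0.065, -0.219], [0.219, 0.018, -0.976]]
{'t': 0.1, 'q': array([ 1.12649540e+00,  5.28344268e-01,  1.43376555e+00, -2.43377499e-05,
        1.18140728e+00, -1.78505270e-01]), 'qd': array([-0.00051107, -0.00460135, -0.00419416, -0.00126771, -0.00064582,
       -0.00063265]), 'tau': array([-4.20668044e-06, -4.43299985e+01, -1.78585374e+01, -1.91330923e-04,
        3.84925937e-03, -1.12081659e-05]), 'tcp_pos': array([0.16387493, 0.60247028, 0.23045199]), 'tool_rot': array([ 1.32502318e-01,  9.91182228e-01, -9.19390349e-04, -2.84106954e-04]), 'force': array([-0.23578019, -1.07874985,  0.4519775 ]), 'ft_torque': array([-0.02718016, -0.00715926,  0.01194451]), 'gripper_force': 0.0, 'finger_gap': 0.9973350335370146}
```

View pics/side0.png

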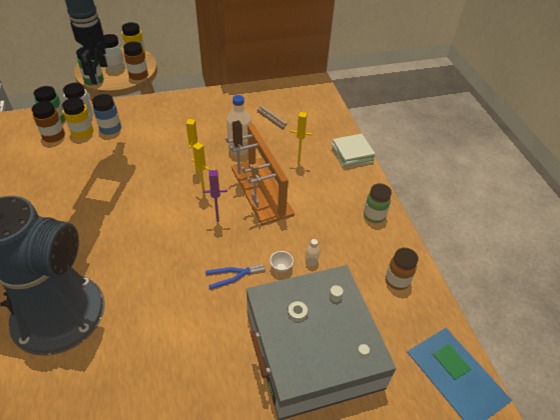

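View pics/top0.png

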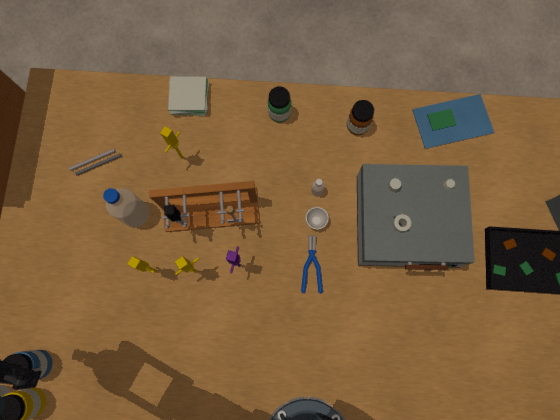

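```bash
python3 - <<'E'
from h import *
a=load('side');b=load('top')
def crop(s,box): 
    im=s['pixels'][box[1]:box[3],box[0]:box[2],::-1]; return cv2.resize(im,(400,400*(box[3]-box[1])//(box[2]-box[0])),interpolation=cv2.INTER_CUBIC)
A=[crop(a,(200,90,300,190)),crop(b,(100,170,200,270))]
cv2.imwrite('pics/c1.png',np.hstack(A))
A=[crop(a,(270,280,330,340)),crop(b,(375,195,435,255))]
cv2.imwrite('pics/c2.png',np.hstack(A))
E
```

```text
(no output)
```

View pics/c1.png

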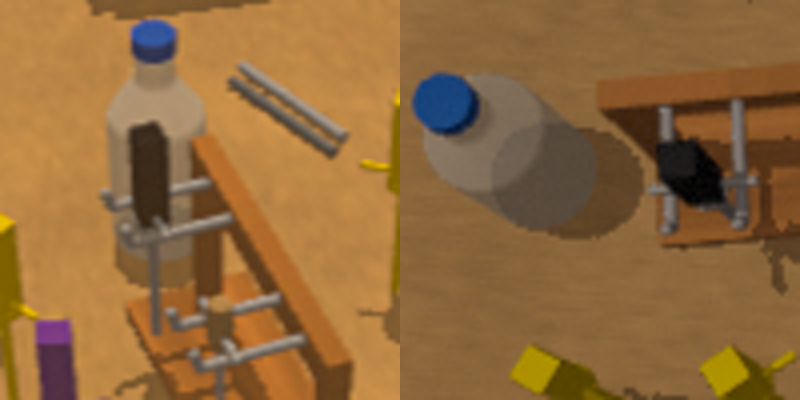

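View pics/c2.png

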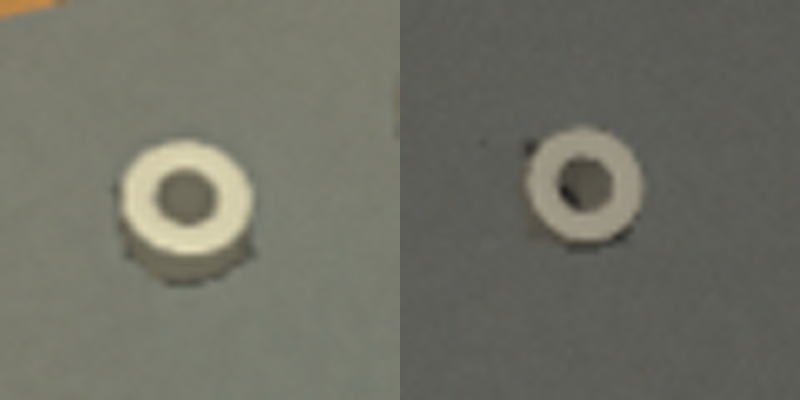

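The target is the black grip hanging on the rack's hook (side (238,133), top (172,213)). The purple one (side (214,185)) and the yellow ones (side (192,131), (199,159), (302,125)) are look-alikes standing off the rack. The white ring with a hole (side (298,310), top (403,223)) is the port, and the crops confirm both.

```bash
cat >> h.py <<'E'
def cloud(s):
    K,R,t=s['intrinsics'],s['R'],s['t']; v,u=np.mgrid[:420,:560]
    p=np.stack([(u-K[0,2])/K[0,0],(v-K[1,2])/K[1,1],np.ones(u.shape)],-1)*s['depth'][...,None]
    return (p-t)@R
def tri(obs):
    A=[];b=[]
    for s,(u,v) in obs:
        c=-s['R'].T@s['t']; r=s['R'].T@np.linalg.solve(s['intrinsics'],[u,v,1.]); r/=np.linalg.norm(r); P=np.eye(3)-np.outer(r,r); A.append(P); b.append(P@c)
    A=np.vstack(A);b=np.hstack(b);x=np.linalg.lstsq(A,b,rcond=None)[0]; return x,np.abs(A@x-b).max()
E
python3 - <<'E'
from h import *
a=load('side');b=load('top')
print('port tri',tri([(a,(298.05,309.55)),(b,(402.6,222.6))]), atz(a,298.05,309.55,.13),atz(b,402.6,222.6,.13))
print('griptop',atz(b,169.25,210,.215),atz(a,237.2,122.3,.215))
for n,s,box in(('side',a,(225,110,255,160)),('top',b,(155,195,190,230))):
    W=cloud(s); m=np.zeros((420,560),bool); m[box[1]:box[3],box[0]:box[2]]=1
    dark=m&(s['pixels'].max(2)<75)&(W[...,2]>.12)&(W[...,2]<.24); P=W[dark]; print(n,len(P),P.min(0),P.max(0))
    T=P[P[:,2]>.207]; print(' top',len(T),T.mean(0),T.min(0),T.max(0),cv2.minAreaRect((T[:,:2]*1000).astype(np.float32)))
e=[atz(b,100+(x-400)/4,170+y/4,.148) for x,y in((650,188),(755,182))]; print('bar',e)
W=cloud(b)
m=(W[...,2]>.11)&(W[...,2]<.118)&(np.mgrid[:420,:560][1]>340); print('lid',cv2.minAreaRect((W[m][:,:2]*1000).astype(np.float32)))
m=np.zeros((420,560),bool); m[175:240,100:145]=1; m&=W[...,2]>.08; m&=W[...,2]<.2; P=W[m];print('bottle',P.min(0),P.max(0))
m=(W[...,2]>.126)&(W[...,2]<.135)&(np.mgrid[:420,:560][1]>385)&(np.mgrid[:420,:560][1]<420)&(np.mgrid[:420,:560][0]>205)&(np.mgrid[:420,:560][0]<240);P=W[m];print('rim',P.mean(0),(P.min(0)+P.max(0))/2)
# rack board
m=(W[...,2]>.08)&(W[...,2]<.16)&(np.mgrid[:420,:560][0]<205)&(np.mgrid[:420,:560][0]>180)&(np.mgrid[:420,:560][1]>148)&(np.mgrid[:420,:560][1]<260);print('board',cv2.minAreaRect((W[m][:,:2]*1000).astype(np.float32)))
E
```

```text
port tri (array([ 0.53265497, -0.19403261,  0.12890646]), np.float64(0.0013834080243383395)) [ 0.53386608 -0.19445917  0.13      ] [ 0.53095888 -0.19370206  0.13      ]
griptop [0.50616728 0.34216942 0.215     ] [0.51145897 0.34446077 0.215     ]
side 200 [0.49826303 0.32791493 0.14303948] [0.51942689 0.35230871 0.21770685]
 top 46 [0.50812913 0.33867041 0.21310471] [0.49938297 0.32945684 0.20701372] [0.51819273 0.35230871 0.21770685] ((508.7399597167969, 341.1226501464844), (21.367124557495117, 18.810373306274414), 79.95929718017578)
top 299 [0.47926746 0.31579223 0.12039872] [0.56334453 0.40369275 0.22009139]
 top 108 [0.50628558 0.34250061 0.2144289 ] [0.49479843 0.33097751 0.20707516] [0.51785446 0.35471409 0.22009139] ((506.9150390625, 343.1199645996094), (21.64522933959961, 22.600351333618164), 8.62287425994873)
bar [array([0.50288332, 0.37348435, 0.148     ]), array([0.5105829 , 0.31225608, 0.148     ])]
lid ((556.2816162109375, -232.521240234375), (257.2182312011719, 261.6112365722656), 2.7003517150878906)
bottle [0.4988457  0.44872929 0.08014204] [0.5747882  0.52168682 0.19551193]
rim [ 0.53118667 -0.19272543  0.1305779 ] [ 0.53146365 -0.19294559  0.13049028]
board ((561.0794677734375, 286.48828125), (53.71514892578125, 249.840576171875), 7.933147430419922)
```

```bash
cat >> h.py <<'E'
from scipy.spatial.transform import Rotation as Ro
def plan(pos,yawy):
    "tool down, tool y axis at yawy deg (world)"
    s=manip.sense(); Rc=Ro.from_quat(s['tool_rot']); y=np.deg2rad(yawy); Y=np.array([np.cos(y),np.sin(y),0]); Z=np.array([0,0,-1.]); Rt=Ro.from_matrix(np.column_stack([np.cross(Y,Z),Y,Z]))
    print('t',round(s['t'],2),'pos',s['tcp_pos'].round(4),'gap',round(s['finger_gap'],3),'gf',s['gripper_force'],'q',s['q'].round(2))
    print('travel',(Rc.inv().apply(np.array(pos)-s['tcp_pos'])/.8).round(5),'turn',((Rc.inv()*Rt).as_rotvec()/np.pi).round(5))
E
python3 -c "
from h import *
plan((.507,.343,.30),98)"
```

```text
t 0.1 pos [0.1639 0.6025 0.2305] gap 0.997 gf 0.0 q [ 1.13  0.53  1.43 -0.    1.18 -0.18]
travel [-0.49901 -0.20045 -0.08671] turn [-0.00058 -0.00022 -0.12905]
```

Emit:
{"api": "apply_moves", "payload": {"claw": [1,1,1,1,1], "travel": [[0,0,-0.05],[0,0,-0.087],[-0.045,-0.018,-0.087],[-0.09,-0.036,-0.087],[-0.135,-0.054,-0.087]], "turn": [[0,0,0],[0,0,0],[0,0,-0.03],[0,0,-0.06],[0,0,-0.09]]}}

```text
t: 0.52
tcp_pos: [0.2572, 0.5324, 0.3013]
tool_rot: [-0.012, 1.0, 0.0, 0.0]
force: [0.5, -0.4, -1.1]
finger_gap: 1.0
gripper_force: 0.0
```

Emit:
{"api": "apply_moves", "payload": {"claw": [1,1,1,1,1], "travel": [[-0.03,-0.03,0],[-0.07,-0.07,0],[-0.1,-0.1,0],[-0.13,-0.13,0],[-0.16,-0.15,0]], "turn": [[0,0,-0.02],[0,0,-0.03],[0,0,-0.035],[0,0,-0.039],[0,0,-0.039]]}}

```text
t: 0.93
tcp_pos: [0.3876, 0.4126, 0.3005]
tool_rot: [-0.069, 0.998, -0.001, -0.001]
force: [1.3, 1.6, 0.0]
finger_gap: 1.001
gripper_force: 0.0
```

```bash
python3 -c "
from h import *
plan((.507,.343,.30),98)"
```

```text
t 0.93 pos [0.3876 0.4126 0.3005] gap 1.001 gf 0.0 q [ 0.62  0.37  1.5  -0.    1.27 -1.09]
travel [-0.13575 -0.10673  0.00053] turn [-0.00047 -0.00053 -0.0003 ]
```

Emit:
{"api": "apply_moves", "payload": {"claw": [1,1,1,1,1], "travel": [[-0.03,-0.025,0],[-0.07,-0.055,0],[-0.105,-0.085,0],[-0.133,-0.105,0],[-0.133,-0.105,0]], "turn": [[0,0,0],[0,0,0],[0,0,0],[0,0,0],[0,0,0]]}}

```text
t: 1.35
tcp_pos: [0.5092, 0.3436, 0.3002]
tool_rot: [-0.067, 0.998, -0.001, 0.001]
force: [-0.3, 0.6, 0.9]
finger_gap: 1.001
gripper_force: 0.0
```

Emit:
{"api": "apply_moves", "payload": {"claw": [1,1], "travel": [[0,0,0],[0,0,0]], "turn": [[0,0,0],[0,0,0]]}}

```text
t: 1.52
tcp_pos: [0.5032, 0.3467, 0.3003]
tool_rot: [-0.07, 0.998, -0.0, -0.001]
force: [-1.0, -0.4, 0.4]
finger_gap: 1.002
gripper_force: 0.0
```

```bash
python3 - <<'E'
from h import *
plan((.507,.343,.174),98)
a=snap('side');b=snap('top')
A=[cv2.resize(s['pixels'][y:y+120,x:x+120,::-1],(400,400),interpolation=cv2.INTER_CUBIC) for s,x,y in((a,180,60),(b,110,150))]
cv2.imwrite('pics/c3.png',np.hstack(A))
E
```

```text
t 1.52 pos [0.5032 0.3467 0.3003] gap 1.002 gf 0.0 q [ 0.42  0.44  1.38  0.    1.32 -1.29]
travel [-0.00442 -0.00524  0.1578 ] turn [-2.0e-05 -6.9e-04 -1.6e-04]
```

View pics/c3.png

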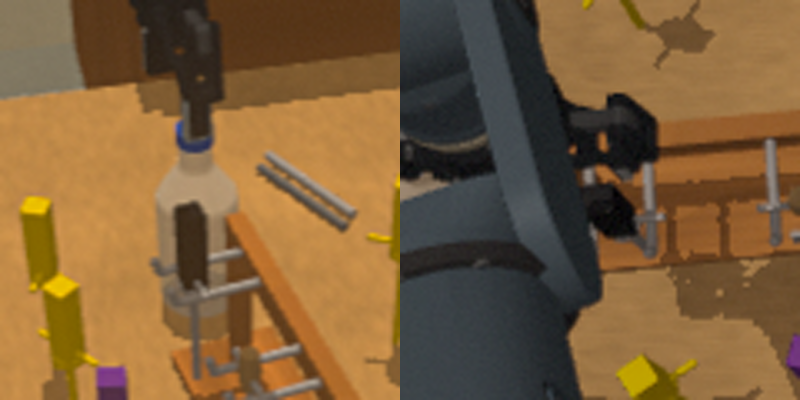

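The gripper is above the black probe (side crop (190,245)), with fingers at (185,60) in line with it. The correction plus descent is next, stopping above the grip's flanks first.

Emit:
{"api": "apply_moves", "payload": {"claw": [1,1,1,1,1], "travel": [[-0.0044,-0.0052,0],[-0.0044,-0.0052,0.02],[-0.0044,-0.0052,0.04],[-0.0044,-0.0052,0.06],[-0.0044,-0.0052,0.06]], "turn": [[0,0,0],[0,0,0],[0,0,0],[0,0,0],[0,0,0]]}}

```text
t: 2.03
tcp_pos: [0.5055, 0.3427, 0.2498]
tool_rot: [-0.07, 0.998, -0.001, -0.003]
force: [-0.3, 0.2, -0.6]
finger_gap: 1.0
gripper_force: 0.0
```

Emit:
{"api": "apply_moves", "payload": {"claw": [1,1,1], "travel": [[0,0,0],[0,0,0],[0,0,0]], "turn": [[0,0,0],[0,0,0],[0,0,0]]}}

```text
t: 2.28
tcp_pos: [0.5087, 0.3437, 0.2543]
tool_rot: [-0.07, 0.998, 0.0, 0.001]
force: [-0.2, -1.2, 0.4]
finger_gap: 0.998
gripper_force: 0.0
```

```bash
python3 -c "
from h import *
plan((.507,.343,.174),98)"
```

```text
t 2.28 pos [0.5087 0.3437 0.2543] gap 0.998 gf 0.0 q [ 0.41  0.49  1.44 -0.    1.21 -1.3 ]
travel [ 0.00245 -0.00065  0.10035] turn [0.00021 0.00079 0.00013]
```

Emit:
{"api": "apply_moves", "payload": {"claw": [1,1,1,1,1], "travel": [[0,0,0.02],[0,0,0.04],[0,0,0.06],[0,0,0.08],[0,0,0.098]], "turn": [[0,0,0],[0,0,0],[0,0,0],[0,0,0],[0,0,0]]}}

```text
t: 2.7
tcp_pos: [0.5088, 0.3435, 0.1749]
tool_rot: [-0.07, 0.998, 0.0, 0.001]
force: [-0.1, -0.5, 0.2]
finger_gap: 0.995
gripper_force: 0.0
```

Emit:
{"api": "apply_moves", "payload": {"claw": [1,1,1,1,1], "travel": [[0,0,0],[0,0,0],[0,0,0],[0,0,0],[0,0,0]], "turn": [[0,0,0],[0,0,0],[0,0,0],[0,0,0],[0,0,0]]}}

```text
t: 3.12
tcp_pos: [0.5089, 0.3435, 0.1759]
tool_rot: [-0.07, 0.998, 0.0, 0.001]
force: [0.0, -0.3, -0.6]
finger_gap: 0.998
gripper_force: 0.0
```

```bash
python3 -c "
from h import *
plan((.507,.343,.174),98)"
```

```text
t 3.12 pos [0.5089 0.3435 0.1759] gap 0.998 gf 0.0 q [ 0.41  0.58  1.52 -0.    1.05 -1.3 ]
travel [ 0.00247 -0.00033  0.00239] turn [ 2.3e-04  8.3e-04 -2.0e-05]
```

Emit:
{"api": "apply_moves", "payload": {"claw": [0,-0.4,-1,-1,-1], "travel": [[0.0015,0,0],[0.0015,0,0],[0.0015,0,0],[0.0015,0,0],[0.0015,0,0]], "turn": [[0,0,0],[0,0,0],[0,0,0],[0,0,0],[0,0,0]], "newtons": 50}}

```text
t: 3.53
tcp_pos: [0.5069, 0.343, 0.1746]
tool_rot: [-0.07, 0.998, 0.0, 0.0]
force: [-0.2, 0.0, 0.4]
finger_gap: 0.299
gripper_force: 0.0
```

Emit:
{"api": "apply_moves", "payload": {"claw": [-1,-1,-1,-1,-1], "travel": [[0,0,0],[0,0,0],[0,0,0],[0,0,0],[0,0,0]], "turn": [[0,0,0],[0,0,0],[0,0,0],[0,0,0],[0,0,0]]}}

```text
t: 3.95
tcp_pos: [0.5071, 0.343, 0.1746]
tool_rot: [-0.07, 0.998, 0.0, 0.0]
force: [0.9, 0.2, 1.3]
finger_gap: 0.252
gripper_force: 52.0
```

Emit:
{"api": "apply_moves", "payload": {"claw": [-1,-1,-1,-1,-1], "travel": [[0,0,-0.01],[0,0,-0.025],[0,0,-0.04],[0,0,-0.06],[0,0,-0.08]], "turn": [[0,0,0],[0,0,0],[0,0,0],[0,0,0],[0,0,0]]}}

```text
t: 4.37
tcp_pos: [0.5063, 0.3428, 0.2389]
tool_rot: [-0.07, 0.998, -0.0, -0.001]
force: [0.2, -0.3, -0.5]
finger_gap: 0.252
gripper_force: 51.8
```

Emit:
{"api": "apply_moves", "payload": {"claw": [-1,-1,-1,-1,-1], "travel": [[0,0,-0.04],[0,0,-0.08],[0,0,-0.12],[0,0,-0.16],[0,0,-0.17]], "turn": [[0,0,0],[0,0,0],[0,0,0],[0,0,0],[0,0,0]]}}

```text
t: 4.78
tcp_pos: [0.5087, 0.344, 0.3811]
tool_rot: [-0.07, 0.998, 0.002, 0.005]
force: [0.1, 0.3, -0.1]
finger_gap: 0.253
gripper_force: 51.9
```

```bash
python3 - <<'E'
from h import *
plan((.532,-.194,.375),98)
plan((.532,-.194,.375),45)
E
```

```text
t 4.78 pos [0.5087 0.344  0.3811] gap 0.253 gf 51.93997085094452 q [ 0.41  0.38  1.26  0.    1.49 -1.3 ]
travel [ 0.06488 -0.67     0.00489] turn [9.70e-04 3.29e-03 1.00e-05]
t 4.78 pos [0.5087 0.344  0.3811] gap 0.253 gf 51.93997085094452 q [ 0.41  0.38  1.26  0.    1.49 -1.3 ]
travel [ 0.06488 -0.67     0.00489] turn [0.00242 0.0026  0.29446]
```

Emit:
{"api": "apply_moves", "payload": {"claw": [-1,-1,-1,-1,-1], "travel": [[0.003,-0.03,0],[0.007,-0.07,0],[0.0115,-0.12,0],[0.0165,-0.17,0],[0.021,-0.22,0]], "turn": [[0,0,0],[0,0,0],[0,0,0],[0,0,0],[0,0,0]]}}

```text
t: 5.2
tcp_pos: [0.5136, 0.165, 0.3736]
tool_rot: [-0.07, 0.998, -0.0, -0.001]
force: [0.4, -1.6, -1.8]
finger_gap: 0.252
gripper_force: 51.8
```

Emit:
{"api": "apply_moves", "payload": {"claw": [-1,-1,-1,-1,-1], "travel": [[0.005,-0.05,0],[0.01,-0.1,0],[0.015,-0.15,0],[0.02,-0.2,0],[0.024,-0.24,0]], "turn": [[0,0,0],[0,0,0],[0,0,0],[0,0,0],[0,0,0]]}}

```text
t: 5.62
tcp_pos: [0.5215, -0.029, 0.3738]
tool_rot: [-0.069, 0.998, -0.0, -0.001]
force: [0.1, -0.9, -1.4]
finger_gap: 0.25
gripper_force: 51.9
```

Emit:
{"api": "apply_moves", "payload": {"claw": [-1,-1,-1,-1,-1], "travel": [[0.005,-0.05,0],[0.01,-0.1,0],[0.015,-0.15,0],[0.019,-0.19,0],[0.02,-0.21,0]], "turn": [[0,0,0],[0,0,0],[0,0,0],[0,0,0],[0,0,0]]}}

```text
t: 6.03
tcp_pos: [0.5293, -0.1989, 0.3734]
tool_rot: [-0.068, 0.998, -0.0, -0.001]
force: [1.0, -0.3, -0.8]
finger_gap: 0.25
gripper_force: 51.8
```

Emit:
{"api": "apply_moves", "payload": {"claw": [-1,-1,-1,-1,-1], "travel": [[0,0,0],[0,0,0],[0,0,0],[0,0,0],[0,0,0]], "turn": [[0,0,0],[0,0,0],[0,0,0],[0,0,0],[0,0,0]]}}

```text
t: 6.45
tcp_pos: [0.5299, -0.1933, 0.3746]
tool_rot: [-0.071, 0.997, 0.0, -0.0]
force: [-0.2, 0.2, -1.5]
finger_gap: 0.254
gripper_force: 51.8
```

```bash
python3 - <<'E'
from h import *
plan((.532,-.194,.325),98)
E
```

```text
t 6.45 pos [ 0.5299 -0.1933  0.3746] gap 0.254 gf 51.79665148258209 q [-0.55  0.31  1.39  0.    1.44 -2.26]
travel [-0.00249 -0.00123  0.06203] turn [ 1.5e-04 -2.0e-05  6.3e-04]
```

Emit:
{"api": "apply_moves", "payload": {"claw": [-1,-1,-1,-1,-1], "travel": [[0,0,0.02],[0,0,0.04],[0,0,0.06],[0,0,0.08],[0,0,0.08]], "turn": [[0,0,0],[0,0,0],[0,0,0],[0,0,0],[0,0,0]]}}

```text
t: 6.87
tcp_pos: [0.5282, -0.1927, 0.3075]
tool_rot: [-0.07, 0.998, 0.002, -0.003]
force: [-0.5, 0.9, -1.0]
finger_gap: 0.249
gripper_force: 51.7
```

Emit:
{"api": "apply_moves", "payload": {"claw": [-1,-1,-1,-1,-1], "travel": [[0,0,0],[0,0,0],[0,0,0],[0,0,0],[0,0,0]], "turn": [[0,0,0],[0,0,0],[0,0,0],[0,0,0],[0,0,0]]}}

```text
t: 7.28
tcp_pos: [0.5303, -0.1952, 0.3115]
tool_rot: [-0.07, 0.998, -0.001, 0.001]
force: [-0.4, 0.3, -1.7]
finger_gap: 0.25
gripper_force: 51.7
```

```bash
python3 - <<'E'
from h import *
plan((.532,-.194,.175),98)
a=snap('side');b=snap('top')
A=[cv2.resize(s['pixels'][y:y+120,x:x+80,::-1],(400,600),interpolation=cv2.INTER_CUBIC) for s,x,y in((a,260,215),(b,360,160))]
cv2.imwrite('pics/c4.png',np.hstack(A))
E
```

```text
t 7.28 pos [ 0.5303 -0.1952  0.3115] gap 0.25 gf 51.687145829200745 q [-0.55  0.36  1.49 -0.    1.29 -2.26]
travel [-0.00203  0.00142  0.17059] turn [-3.8e-04  4.6e-04 -2.0e-05]
```

View pics/c4.png

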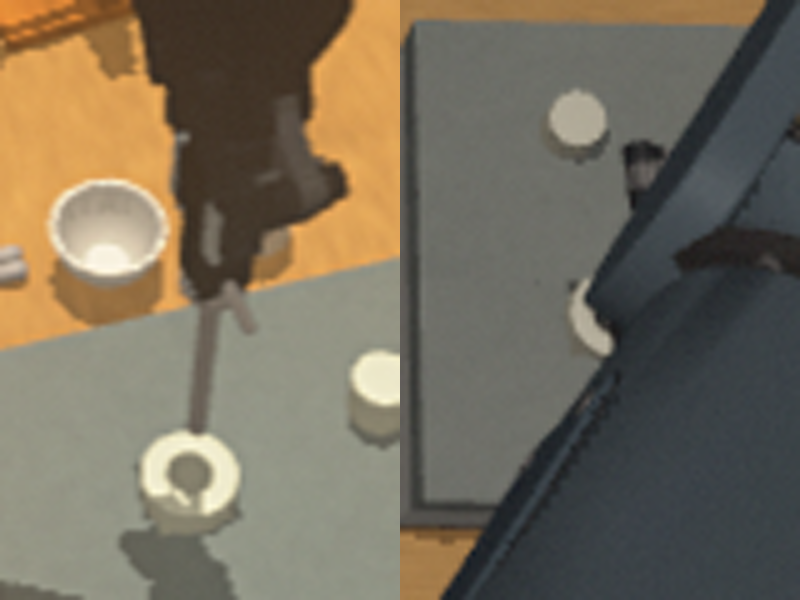

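```bash
cat > rod.py <<'E'
from h import *
def rodfit(n=4,show=True):
    tp=manip.sense()['tcp_pos']; a0=load('side') if n==0 else None
    S=[a0] if n==0 else [snap('side') for _ in range(n)]
    D=np.median([s['depth'] for s in S],0); s=dict(S[0]); s['depth']=D; tp=(tp+manip.sense()['tcp_pos'])/2
    W=cloud(s); c=-s['R'].T@s['t']
    near=(np.hypot(W[...,0]-tp[0],W[...,1]-tp[1])<.02)&(W[...,2]>.137)&(W[...,2]<tp[2]-.045)
    P=W[near]; v,u=np.nonzero(near)
    print('tcp',tp.round(4)); zs=P[:,2]
    print('z range',zs.min(),zs.max(),len(zs))
    for lo in np.arange(zs.min(),zs.max(),.012):
        m=(zs>=lo)&(zs<lo+.012)
        if m.sum()>2: print(round(lo+.006,3),m.sum(),P[m].mean(0).round(4),'px',u[m].mean().round(2),v[m].mean().round(2),'w',(m.sum()/len(set(v[m]))))
    return s,W
E
python3 - <<'E'
from rod import *
a=load('side')
s,W=rodfit()
tp=manip.sense()['tcp_pos']
for d in(-.02,-.0396,-.1446): print('pred',proj(s,tp+[0,0,d]))
m=np.zeros((420,560),bool);m[295:325,280:316]=1
# rim from side picture, all rim pixels
m&=(W[...,2]>.1265)&(W[...,2]<.134)&(s['pixels'].min(2)>120); print('rim',m.sum(),W[m].mean(0),W[m].min(0),W[m].max(0))
E
```

```text
tcp [ 0.53   -0.1951  0.3108]
z range 0.14852074438758084 0.26461636762231444 101
0.167 4 [ 0.5317 -0.1965  0.1693] px 298.5 300.75 w 2.0
0.179 11 [ 0.5327 -0.1977  0.1778] px 299.36 298.91 w 3.6666666666666665
0.191 15 [ 0.5322 -0.1975  0.1902] px 299.47 295.6 w 3.75
0.203 13 [ 0.532  -0.1969  0.2024] px 299.69 292.08 w 2.6
0.215 12 [ 0.5322 -0.1979  0.2148] px 300.33 289.08 w 3.0
0.227 15 [ 0.5318 -0.1971  0.2265] px 300.4 285.53 w 3.0
0.239 14 [ 0.5322 -0.1975  0.2386] px 301.07 282.21 w 3.5
0.251 13 [ 0.5319 -0.1977  0.2506] px 301.38 278.85 w 3.25
0.263 3 [ 0.5317 -0.2004  0.2608] px 302.0 277.0 w 3.0
pred [301.39321203 265.82647074]
pred [300.70665375 271.85862016]
pred [297.37157476 301.16085914]
rim 203 [ 0.53352737 -0.19402189  0.13005751] [ 0.51365623 -0.21421789  0.1265813 ] [ 0.55387973 -0.17330702  0.13250242]
```

Side view: the rod, collar and tip hang upright. The rod tip is at about (299,301), almost over the bore at (298,310). The top view is blocked by the arm. By the side camera's own cloud, the rod axis is within about 1 mm of the port axis. I'll check this laterally too, then go down slowly.

```bash
python3 - <<'E'
from rod import *
s,W=rodfit()
for z in(.13,.1778,.2024,.2265,.2506): print(z,proj(s,[.5337,-.1939,z]).round(2))
print(manip.sense()['tcp_pos'])
# ring fit in initial-like image: bright mask centroid of outer ellipse
im=s['pixels'].min(2); m=((im>120)*255).astype(np.uint8); m[:295]=0;m[325:]=0;m[:,:280]=0;m[:,320:]=0
c=max(cv2.findContours(m,0,1)[0],key=cv2.contourArea); print(cv2.fitEllipse(c))
plan((.5306,-.1947,.1796),98)
E
```

```text
tcp [ 0.5299 -0.1951  0.3105]
z range 0.16660407389052878 0.25700295999813183 101
0.173 13 [ 0.5321 -0.1971  0.1732] px 298.85 299.92 w 2.6
0.185 12 [ 0.532  -0.1975  0.186 ] px 299.25 296.75 w 3.0
0.197 13 [ 0.5321 -0.1972  0.1972] px 299.62 293.62 w 3.25
0.209 13 [ 0.5319 -0.197   0.2085] px 299.85 290.46 w 3.25
0.221 13 [ 0.5321 -0.1977  0.2207] px 300.46 287.38 w 3.25
0.233 16 [ 0.5316 -0.197   0.2329] px 300.5 283.69 w 2.6666666666666665
0.245 14 [ 0.5323 -0.1976  0.2446] px 301.36 280.5 w 3.5
0.257 7 [ 0.5316 -0.1975  0.2538] px 301.29 277.86 w 2.3333333333333335
0.13 [297.9  309.34]
0.1778 [299.33 297.25]
0.2024 [300.11 290.68]
0.2265 [300.9 284. ]
0.2506 [301.72 277.07]
[ 0.52992973 -0.19506037  0.31044772]
((299.8922119140625, 308.84912109375), (31.231428146362305, 47.5942268371582), 90.98301696777344)
t 7.78 pos [ 0.5299 -0.1951  0.3104] gap 0.25 gf 51.68784320354462 q [-0.55  0.36  1.49  0.    1.29 -2.26]
travel [-0.00091  0.00031  0.16356] turn [ 3.e-05 -3.e-05 -7.e-05]
```

Emit:
{"api": "apply_moves", "payload": {"claw": [-1,-1,-1,-1,-1], "travel": [[-0.0009,0.0005,0.005],[-0.0009,0.0005,0.012],[-0.0009,0.0005,0.019],[-0.0009,0.0005,0.024],[-0.0009,0.0005,0.027]], "turn": [[0,0,0],[0,0,0],[0,0,0],[0,0,0],[0,0,0]]}}

```text
t: 8.2
tcp_pos: [0.5301, -0.1943, 0.2877]
tool_rot: [-0.07, 0.998, 0.001, -0.001]
force: [-0.4, -0.1, -0.3]
finger_gap: 0.252
gripper_force: 51.7
```

Emit:
{"api": "apply_moves", "payload": {"claw": [-1,-1,-1,-1,-1], "travel": [[0,0,0],[0,0,0],[0,0,0],[0,0,0],[0,0,0]], "turn": [[0,0,0],[0,0,0],[0,0,0],[0,0,0],[0,0,0]]}}

```text
t: 8.62
tcp_pos: [0.5308, -0.1947, 0.2892]
tool_rot: [-0.07, 0.998, -0.0, 0.0]
force: [0.5, -0.1, -1.5]
finger_gap: 0.247
gripper_force: 51.7
```

```bash
python3 - <<'E'
from rod import *
s,W=rodfit()
for z in(.13,.15,.17,.19,.21,.23): print(z,proj(s,[.5337,-.1939,z]).round(2))
plan((.5306,-.1945,.1796),98)
A=[cv2.resize(s['pixels'][250:330,260:340,::-1],(600,600),interpolation=cv2.INTER_CUBIC)]
cv2.imwrite('pics/c5.png',np.hstack(A))
E
```

```text
tcp [ 0.5307 -0.1946  0.2891]
z range 0.1387879141135796 0.23358592841667475 96
0.145 7 [ 0.5345 -0.1947  0.1464] px 298.86 305.57 w 2.3333333333333335
0.157 13 [ 0.5324 -0.1964  0.1566] px 298.38 303.85 w 3.25
0.169 11 [ 0.5329 -0.1969  0.1695] px 299.09 300.73 w 2.75
0.181 11 [ 0.5331 -0.197   0.1808] px 299.55 297.82 w 2.75
0.193 13 [ 0.5323 -0.1966  0.1913] px 299.46 294.92 w 2.6
0.205 14 [ 0.5332 -0.1973  0.2048] px 300.43 291.5 w 3.5
0.217 14 [ 0.5324 -0.1969  0.2172] px 300.36 288.0 w 2.8
0.229 13 [ 0.5325 -0.1967  0.2285] px 300.77 284.69 w 3.25
0.13 [297.9  309.34]
0.15 [298.49 304.38]
0.17 [299.09 299.28]
0.19 [299.71 294.02]
0.21 [300.35 288.6 ]
0.23 [301.01 283.01]
t 8.82 pos [ 0.5306 -0.1946  0.2891] gap 0.248 gf 51.724364161491394 q [-0.55  0.38  1.51  0.    1.24 -2.26]
travel [8.0000e-05 1.3000e-04 1.3683e-01] turn [-6.e-05  7.e-05 -5.e-05]
```

View pics/c5.png

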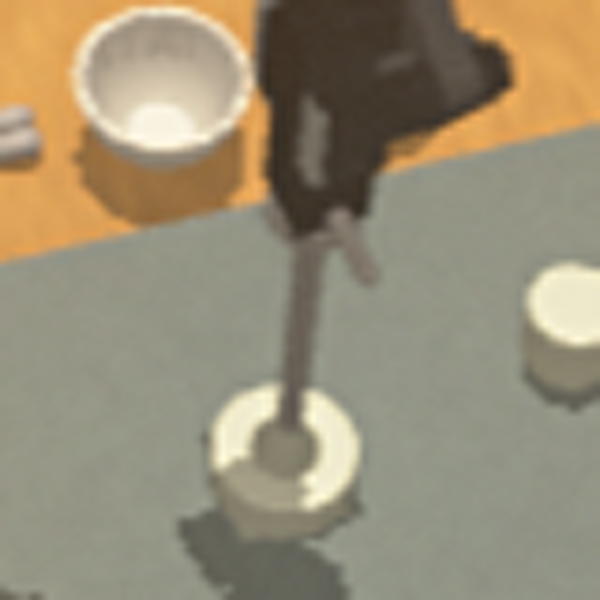

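The rod tip (side (298.7,306.7)) hangs over the bore (298.3,309.7), and the rod axis is within about 0.5 mm of the port axis. I'm lowering it slowly.

Emit:
{"api": "apply_moves", "payload": {"claw": [-1,-1,-1,-1,-1], "travel": [[0,0,0.004],[0,0,0.01],[0,0,0.016],[0,0,0.022],[0,0,0.026]], "turn": [[0,0,0],[0,0,0],[0,0,0],[0,0,0],[0,0,0]]}}

```text
t: 9.23
tcp_pos: [0.5302, -0.1943, 0.2671]
tool_rot: [-0.07, 0.998, 0.0, -0.001]
force: [0.4, 0.1, -1.3]
finger_gap: 0.249
gripper_force: 51.7
```

Emit:
{"api": "apply_moves", "payload": {"claw": [-1,-1,-1,-1,-1], "travel": [[0,0,0.005],[0,0,0.011],[0,0,0.017],[0,0,0.023],[0,0,0.027]], "turn": [[0,0,0],[0,0,0],[0,0,0],[0,0,0],[0,0,0]]}}

```text
t: 9.65
tcp_pos: [0.5304, -0.1944, 0.2457]
tool_rot: [-0.07, 0.998, 0.0, -0.0]
force: [-0.4, -0.2, -0.8]
finger_gap: 0.251
gripper_force: 51.7
```

```bash
python3 - <<'E'
from rod import *
s,W=rodfit()
for z in(.15,.17,.19): print(z,proj(s,[.5337,-.1939,z]).round(2))
plan((.5306,-.1946,.1796),98)
E
```

```text
tcp [ 0.5305 -0.1945  0.2461]
z range 0.13747378471069363 0.19152447992513558 54
0.143 12 [ 0.5327 -0.1953  0.1425] px 298.0 306.92 w 2.4
0.155 12 [ 0.5326 -0.1968  0.1547] px 298.5 304.5 w 3.0
0.167 12 [ 0.5316 -0.1964  0.1661] px 298.33 301.5 w 3.0
0.179 12 [ 0.533  -0.1969  0.1787] px 299.42 298.33 w 3.0
0.191 6 [ 0.5318 -0.1969  0.1879] px 299.17 296.0 w 2.0
0.15 [298.49 304.38]
0.17 [299.09 299.28]
0.19 [299.71 294.02]
t 9.85 pos [ 0.5307 -0.1946  0.2465] gap 0.247 gf 51.72487735748291 q [-0.55  0.43  1.57 -0.    1.14 -2.26]
travel [ 1.10e-04 -2.00e-05  8.36e-02] turn [-1.e-05  1.e-05 -5.e-05]
```

Still centred. Remaining descent is 0.0836.

Emit:
{"api": "apply_moves", "payload": {"claw": [-1,-1,-1,-1,-1], "travel": [[0,0,0.004],[0,0,0.01],[0,0,0.016],[0,0,0.022],[0,0,0.028]], "turn": [[0,0,0],[0,0,0],[0,0,0],[0,0,0],[0,0,0]]}}

```text
t: 10.27
tcp_pos: [0.5305, -0.1945, 0.2235]
tool_rot: [-0.07, 0.998, 0.0, -0.0]
force: [0.1, 0.4, -0.5]
finger_gap: 0.252
gripper_force: 51.7
```

Emit:
{"api": "apply_moves", "payload": {"claw": [-1,-1,-1,-1,-1], "travel": [[0,0,0.006],[0,0,0.012],[0,0,0.018],[0,0,0.024],[0,0,0.03]], "turn": [[0,0,0],[0,0,0],[0,0,0],[0,0,0],[0,0,0]]}}

```text
t: 10.68
tcp_pos: [0.5306, -0.1946, 0.1996]
tool_rot: [-0.07, 0.998, -0.0, -0.0]
force: [-0.7, 0.5, -0.4]
finger_gap: 0.252
gripper_force: 51.7
```

Emit:
{"api": "apply_moves", "payload": {"claw": [-1,-1,-1,-1,-1], "travel": [[0,0,0.006],[0,0,0.012],[0,0,0.017],[0,0,0.02],[0,0,0.021]], "turn": [[0,0,0],[0,0,0],[0,0,0],[0,0,0],[0,0,0]]}}

```text
t: 11.1
tcp_pos: [0.5304, -0.1944, 0.1827]
tool_rot: [-0.07, 0.998, 0.0, -0.0]
force: [0.3, 0.7, -1.3]
finger_gap: 0.25
gripper_force: 51.7
```

Emit:
{"api": "apply_moves", "payload": {"claw": [-1,-1,-1,-1,-1], "travel": [[0,0,0],[0,0,0],[0,0,0],[0,0,0],[0,0,0]], "turn": [[0,0,0],[0,0,0],[0,0,0],[0,0,0],[0,0,0]]}}

```text
t: 11.52
tcp_pos: [0.5307, -0.1946, 0.1835]
tool_rot: [-0.07, 0.998, -0.0, 0.0]
force: [0.0, 0.2, -0.8]
finger_gap: 0.251
gripper_force: 51.7
```

```bash
python3 - <<'E'
from rod import *
s=snap('side')
plan((.5306,-.1946,.1796),98)
for d in (0,.006): print('collar pred',proj(s,[.5337,-.1939,.14+d]))
A=[cv2.resize(s['pixels'][265:335,260:340,::-1],(640,560),interpolation=cv2.INTER_CUBIC)]
cv2.imwrite('pics/c6.png',np.hstack(A))
E
```

```text
t 11.57 pos [ 0.5307 -0.1946  0.1835] gap 0.251 gf 51.725674867630005 q [-0.55  0.51  1.63 -0.    1.   -2.26]
travel [9.00e-05 2.00e-05 4.89e-03] turn [-8.e-05  9.e-05 -5.e-05]
collar pred [298.19301175 306.87986881]
collar pred [298.36942091 305.38707009]
```

View pics/c6.png

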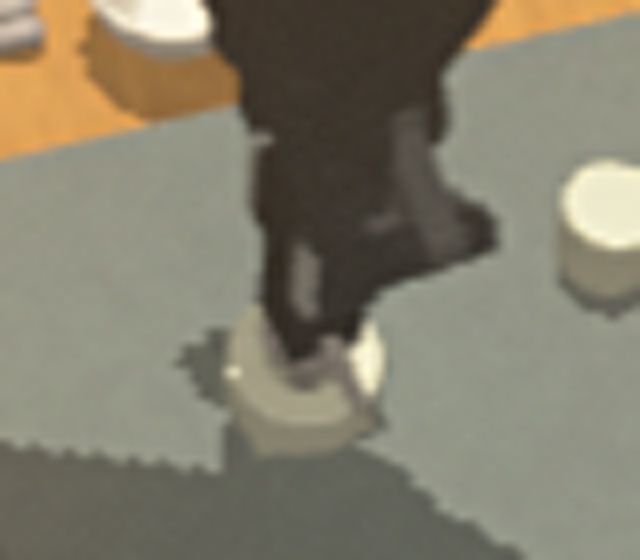

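The collar sits just above the rim (about (300,372) in the crop), roughly 14 mm up and centred. One last 3 mm.

Emit:
{"api": "apply_moves", "payload": {"claw": [-1,-1,-1,-1,-1], "travel": [[0,0,0.001],[0,0,0.002],[0,0,0.003],[0,0,0.004],[0,0,0.004]], "turn": [[0,0,0],[0,0,0],[0,0,0],[0,0,0],[0,0,0]]}}

```text
t: 11.98
tcp_pos: [0.5305, -0.1945, 0.1799]
tool_rot: [-0.07, 0.998, 0.0, -0.0]
force: [-0.3, 0.7, -2.3]
finger_gap: 0.248
gripper_force: 51.7
```

Emit:
{"api": "apply_moves", "payload": {"claw": [-1,-1,-1,-1,-1], "travel": [[0,0,0],[0,0,0],[0,0,0],[0,0,0],[0,0,0]], "turn": [[0,0,0],[0,0,0],[0,0,0],[0,0,0],[0,0,0]]}}

```text
t: 12.4
tcp_pos: [0.5306, -0.1946, 0.1802]
tool_rot: [-0.07, 0.998, -0.0, 0.0]
force: [0.1, 0.5, -1.1]
finger_gap: 0.251
gripper_force: 51.7
```

```bash
python3 - <<'E'
from h import *
plan((.5306,-.1946,.1796),98)
print(manip.sign_off())
E
```

```text
t 12.4 pos [ 0.5306 -0.1946  0.1802] gap 0.251 gf 51.725181341171265 q [-0.55  0.51  1.64 -0.    0.99 -2.26]
travel [ 5.0e-05 -4.0e-05  7.1e-04] turn [-3.e-05  3.e-05 -5.e-05]
the job is handed in; nothing more can be done
None
```

I handed the job in at 12.4 s with the probe held upright in the port, its collar about 10–11 mm above the rim and centred to about 1 mm by my side-camera and arm readings; the verdict was not shown.

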